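# Put the wad punches back in their rack in order of size

## Task

Put the four steel wad punches left standing about the bench back into the bored wooden rack in order of size, the smallest in the smallest pocket and so on up to the largest, each upright on its cutting edge and fully down in its own pocket. Do not let any punch fall over on the way: a knocked edge has to be reground.

Things in the scene. Friction and masses are not known exactly. Their poses are not given: they have to be found in the camera images.
- punch_24: the smallest of four bright steel wad punches, loose, standing on its cutting edge: round cutter 24 mm in diameter, bevelled to 20 mm at its foot, a cone that ends 26 mm up, then a round shank 20 mm in diameter (grip it here, from any side); 66 mm tall in all, about 110 g. Origin: centre of the cutting edge (underside); z up the shank.
- punch_34: the second smallest of four bright steel wad punches, loose, standing on its cutting edge: round cutter 34 mm in diameter, bevelled to 30 mm at its foot, a cone that ends 29 mm up, then a round shank 20 mm in diameter (grip it here, from any side); 70 mm tall in all, about 170 g. Origin: centre of the cutting edge (underside); z up the shank.
- punch_44: the second largest of four bright steel wad punches, loose, standing on its cutting edge: round cutter 44 mm in diameter, bevelled to 40 mm at its foot, a cone that ends 32 mm up, then a round shank 20 mm in diameter (grip it here, from any side); 74 mm tall in all, about 250 g. Origin: centre of the cutting edge (underside); z up the shank.
- punch_54: the largest of four bright steel wad punches, loose, standing on its cutting edge: round cutter 54 mm in diameter, bevelled to 50 mm at its foot, a cone that ends 35 mm up, then a round shank 20 mm in diameter (grip it here, from any side); 78 mm tall in all, about 340 g. Origin: centre of the cutting edge (underside); z up the shank.
- pocket_24: the smallest of four bored pale-wood blocks, fixed side by side on the rack board: 76 x 45 mm (45 along the row), top 32 mm above the bench. Round pocket 33 mm wide, 15 mm deep, 3 mm chamfer: takes the 24 mm punch with 4.5 mm play all round; no larger one goes fully in. Origin: centre of the pocket floor, 17 mm above the bench; z up, y along the row to the larger pockets.
- pocket_34: the second smallest of four bored pale-wood blocks, fixed side by side on the rack board: 76 x 55 mm (55 along the row), top 32 mm above the bench. Round pocket 43 mm wide, 15 mm deep, 3 mm chamfer: takes the 34 mm punch with 4.5 mm play all round; no larger one goes fully in. Origin: centre of the pocket floor, 17 mm above the bench; z up, y along the row to the larger pockets.
- pocket_44: the second largest of four bored pale-wood blocks, fixed side by side on the rack board: 76 x 65 mm (65 along the row), top 32 mm above the bench. Round pocket 53 mm wide, 15 mm deep, 3 mm chamfer: takes the 44 mm punch with 4.5 mm play all round; no larger one goes fully in. Origin: centre of the pocket floor, 17 mm above the bench; z up, y along the row to the larger pockets.
- pocket_54: the largest of four bored pale-wood blocks, fixed side by side on the rack board: 76 x 75 mm (75 along the row), top 32 mm above the bench. Round pocket 63 mm wide, 15 mm deep, 3 mm chamfer: takes the 54 mm punch with 4.5 mm play all round; no larger one goes fully in. Origin: centre of the pocket floor, 17 mm above the bench; z up, y along the row to the larger pockets.
- rack_board: the rack's base board, brown wood, 88 x 259 x 10 mm, flat on the bench and fixed; it carries the four blocks. Origin: centre of its underside; y along the row, the small pocket towards -y and the large one towards +y. It may lie at any angle on the bench.
- eyelet_press: green hand press that stands on the bench among the punches, always in the same place; not part of the job, keep clear of it. Base 150 x 92 mm, body 190 mm tall; its lever slants up towards the right front and ends in a red knob whose top is 310 mm above the bench, at about x 0.465, y 0.09 in the robot's frame: carry things over or round it. Origin: on the bench, 15 mm from the middle of the base.

How it is judged:
At the end, for the whole second after the job is handed in: Each of the four punches stands in the pocket of its own size: its axis within 8 mm of the pocket's, its edge within 4 mm of the pocket floor, upright within 0.1 rad, at rest and released (horizontal distance between punch_24 and pocket_24 below 0.008 m and z of punch_24 in the frame of pocket_24 between -0.004 and 0.004 m and angle between each of punch_24, punch_34, punch_44, punch_54's own z axis and vertical below 0.1 rad and linear speed of each of punch_24, punch_34, punch_44, punch_54 below 0.02 m/s and contact force between the fingers and punch_24 below 0.1 N and horizontal distance between punch_34 and pocket_34 below 0.008 m and z of punch_34 in the frame of pocket_34 between -0.004 and 0.004 m and contact force between the fingers and punch_34 below 0.1 N and horizontal distance between punch_44 and pocket_44 below 0.008 m and z of punch_44 in the frame of pocket_44 between -0.004 and 0.004 m and contact force between the fingers and punch_44 below 0.1 N and horizontal distance between punch_54 and pocket_54 below 0.008 m and z of punch_54 in the frame of pocket_54 between -0.004 and 0.004 m and contact force between the fingers and punch_54 below 0.1 N); the robot touches nothing.
It fails at once if a punch falls over (tilts more than 0.8 rad) (angle between any of punch_24, punch_34, punch_44, punch_54's own z axis and vertical above 0.8 rad).
It also fails if it takes over 120 s, if anything falls off the work surface, if the arm or the gripper's body presses on something with over 40 N, if the wrist force passes 120 N, or if a joint passes its speed limit or range.

## Robot

A 6-joint arm with a two-finger parallel gripper is mounted at the origin on the work surface; the furniture and walls round the work are solid. World frame = base frame: x ahead of the robot, y to its left, z up, the work surface at z = 0. Lengths are in m, angles in rad, forces in N, time in s.
With the tool pointing down it reaches from about 0.325 to 0.9 m from the base axis. Payload 6.1 kg.
Tool frame: the origin (TCP) lies midway between the tips of the shut fingers; the grasp point (between the pads) lies 19 mm behind it; z points along the fingers, y is the line along which they close (so a half turn about z gives the same grasp; the last joint's range is limited). The gripper opens to 85 mm and grips with 20 to 120 N. Pads are 22 mm wide; open, the fingers measure 114 mm over their backs; the gripper's body (76 mm by 85 mm) begins 54 mm behind the grasp point. The pads swing forward as they close: fully open they stand 13 mm farther back than shut.
Start: joints at [-1.283, 0.22, 1.526, -0, 1.395, -0.126], TCP at [0.251, -0.572, 0.231] pointing down, gripper open.
Joint ranges: [-2.98, 2.98], [-0.91, 2.08], [0.09, 2.57], [-1.24, 4.39], [0.2, 2.65], [-2.68, 2.68]. Speed limits (rad/s): [2.57, 2.57, 3.01, 3.14, 3.14, 3.14].

## Interface

Orientations are given as [roll, pitch, yaw] about the fixed x, y, z axes, in that order (R = Rz(yaw) Ry(pitch) Rx(roll)).
In Python, from plant import movep, move_l, set_joints, gripper_to, hold, inverse_kinematics, observe, get_image, get_calibration, Unreachable, job_done gives the robot as it stands. Calls block until the motion is done:
- movep(position, orientation): joint-space move of the TCP to a pose.
- move_l(position, feed=0.15, rotation=None, max_force=None): straight line of the TCP; rotation=None keeps the orientation; feed is the mean speed in m/s. With max_force (N) it stops when the force on the tool has changed by that much, and returns True; else False.
- set_joints(angles): joint-space move.
- gripper_to(opening, f_grip=None): finger opening in m; f_grip is the grip in N (None keeps the last); returns when the fingers have stopped.
- hold(seconds).
- inverse_kinematics(position, orientation): joint angles nearest the present ones, or None.
- observe(): the state.
- get_image(name): name is "scene" or "top" or "wrist"; returns (picture, depth): 400x640x3 uint8, red, green, blue; 400x640 float32, m along the optical axis (not along the pixel's ray), 0 where there is no reading.
- get_calibration(name): a dict with "intrinsics" (3x3 intrinsics, pixels), "world_from_camera" (4x4, takes a point from camera to world coordinates). Camera axes: x right, y down, z forward; pixel columns grow to the right and rows downward; lengths in m; the calibration is good to about 2 mm. A picture is of the moment at which its call begins: read the wrist's pose just before it. get_calibration takes no time and is no camera call; for the wrist camera it gives the pose at the moment of the call.
A pose or a line that the arm cannot do raises Unreachable and nothing moves.
- job_done(): hands the job in; it is judged then, once.
The state is a dict: "time_s": time; "q": joint angles; "joint_velocities": joint speeds; "joint_torque": joint torques, N m; "eef_pos": TCP position; "tcp_rot": TCP orientation; "ft_force": force on the tool from outside, world axes, zero at the start; "torque": the same for the moment, N m; "opening": finger opening in m; "grasp_force": force on a finger pad.
Only numpy, scipy, OpenCV 4.12 (cv2) and the standard library are available. Lean on these libraries where they do the work, as an engineer would, in place of code of your own. Each camera call takes 0.05 s, during which the arm holds its last target. There are 200 camera calls.

## Working session

There is one attempt and no reset: what is moved stays moved. The work goes in short steps, each a Python script; the robot and the scene stay as the last script left them, time stands still between calls to the robot, and variables do not carry over. Pictures are saved under pics/ and viewed, at most 14 in all, crops included, and the job is handed in when it is done.

```bash
mkdir -p pics; python3 - <<'E'
from plant import *
import cv2,numpy as np
for n in("top","scene"):
    p,d=get_image(n);cv2.imwrite(f"pics/{n}0.png",p[:,:,::-1]);np.save(f"pics/{n}0.npy",d)
    c=get_calibration(n);print(np.round(c["intrinsics"],1),np.round(c["world_from_camera"],3))
print(observe()["time_s"],observe()["tcp_rot"])
E
```

```text
[[445.9   0.  323.9]
 [  0.  445.9 204.6]
 [  0.    0.    1. ]] [[-1.100e-02 -9.940e-01  1.080e-01  3.760e-01]
 [-1.000e+00  1.100e-02 -1.000e-03 -1.300e-02]
 [ 0.000e+00 -1.080e-01 -9.940e-01  1.408e+00]
 [ 0.000e+00  0.000e+00  0.000e+00  1.000e+00]]
[[519.5   0.  322.9]
 [  0.  519.5 198.6]
 [  0.    0.    1. ]] [[-0.737 -0.361  0.571 -0.196]
 [-0.676  0.376 -0.634  0.812]
 [ 0.014 -0.853 -0.521  0.715]
 [ 0.     0.     0.     1.   ]]
0.1 [-3.13985083e+00 -2.22365784e-04  4.13779834e-01]
```

View pics/top0.png

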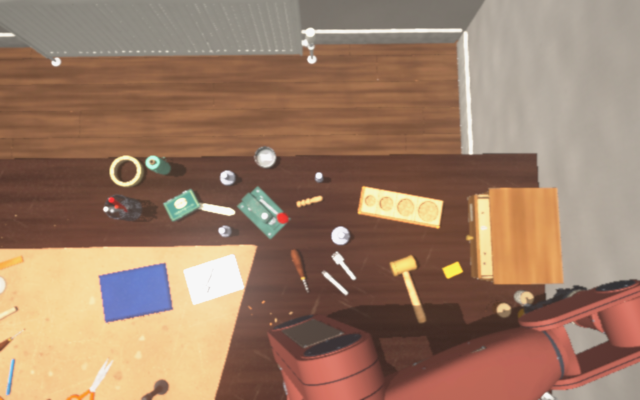

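View pics/scene0.png

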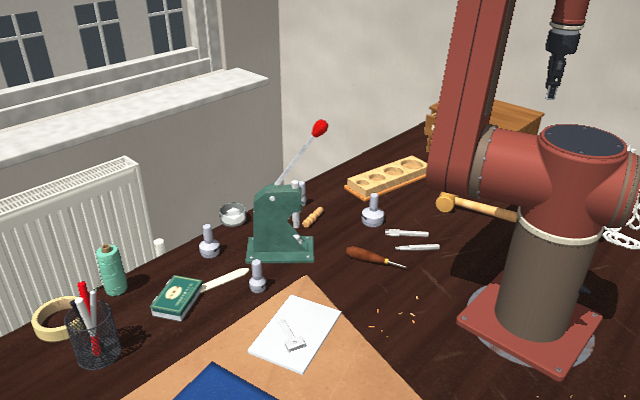

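Top view: punch candidates at (228,178), (225,231), (320,177) and (341,236). The rack pockets run from small (371,200) to large (430,211), and the press is near (262,213). I'll enlarge this and use depth.

```bash
cat > h.py <<'E'
import numpy as np,cv2
from plant import *
def pix2w(n,u,v,d=None,z=None,c=None):
    c=c or get_calibration(n);K=c["intrinsics"];T=c["world_from_camera"]
    r=T[:3,:3]@np.linalg.inv(K)@np.array([u,v,1.]);o=T[:3,3]
    return o+r*(d if d is not None else (z-o[2])/r[2])
def cloud(n,d,c=None):
    c=c or get_calibration(n);K=c["intrinsics"];T=c["world_from_camera"]
    v,u=np.indices(d.shape);P=np.stack([u,v,np.ones_like(u)],-1)@np.linalg.inv(K).T*d[...,None]
    return P@T[:3,:3].T+T[:3,3]
E
python3 - <<'E'
from h import *
p=cv2.imread("pics/top0.png");d=np.load("pics/top0.npy");W=cloud("top",d)
cv2.imwrite("pics/crop0.png",cv2.resize(p[140:260,210:450],(800,400),interpolation=cv2.INTER_CUBIC))
for u,v in[(228,178),(225,231),(320,177),(341,236)]:
    w=W[v-16:v+17,u-16:u+17].reshape(-1,3);m=(w[:,2]>.01)&(w[:,2]<.1)
    t=w[w[:,2]>w[m,2].max()-.008];c=w[m]
    s=w[m&(w[:,2]>.05)];lo=w[m&(w[:,2]<.045)]
    print((u,v),m.sum(),"top z",s[:,2].max().round(4),"shank",s.mean(0).round(4),len(s),"ext",np.ptp(c,axis=0).round(3))
m=(W[...,2]>.027)&(W[...,2]<.037);m[:, :355]=0;m[:,450:]=0;m[:180]=0;m[235:]=0
q=W[m][:,:2].astype(np.float32);print(cv2.minAreaRect(q),len(q),W[m][:,2].mean())
for u,v in[(371,200),(386,204),(405,208),(430,211)]: print(W[v,u].round(4))
E
```

```text
(228, 178) 165 top z 0.0823 shank [0.616  0.2865 0.0717] 43 ext [0.041 0.043 0.07 ]
(225, 231) 109 top z 0.0755 shank [0.4487 0.2925 0.0677] 41 ext [0.066 0.059 0.065]
(320, 177) 57 top z 0.0718 shank [6.124e-01 4.000e-04 6.490e-02] 33 ext [0.048 0.034 0.062]
(341, 236) 240 top z 0.085 shank [ 0.431  -0.0633  0.0764] 35 ext [0.05  0.053 0.072]
((0.5198443531990051, -0.25465160608291626), (0.24310891330242157, 0.07694283872842789), 78.95816802978516) 1048 0.032176746792701716
[ 0.5418 -0.164   0.0128]
[ 0.5281 -0.2103  0.0171]
[ 0.5146 -0.2692  0.0189]
[ 0.5039 -0.346   0.024 ]
```

View pics/crop0.png

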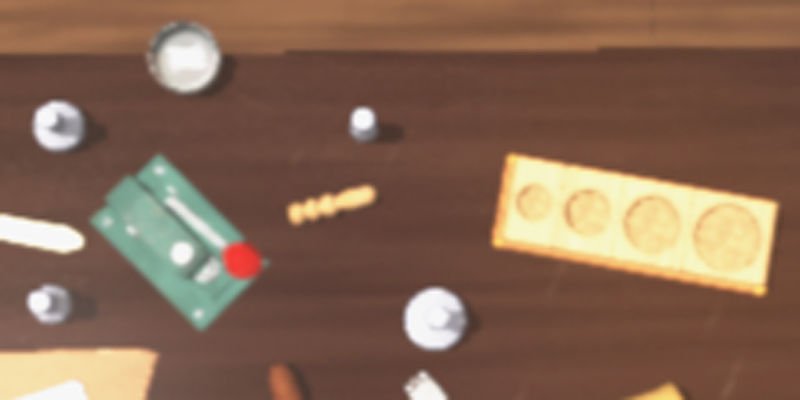

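```bash
cat >> h.py <<'E'
D=lambda yaw:[np.pi,0,yaw]
def snap(tag):
    hold(.3);c=get_calibration("wrist");p,d=get_image("wrist")
    cv2.imwrite(f"pics/{tag}.png",p[:,:,::-1]);np.save(f"pics/{tag}.npy",d);return p,d,cloud("wrist",d,c),c
E
python3 - <<'E'
from h import *
movep([.50,-.25,.42],D(1.379))
p,d,W,c=snap("rack")
np.save("pics/rackW.npy",W)
print(np.round(c["world_from_camera"],3),c["intrinsics"][0,0],observe()["time_s"])
m=(W[...,2]>.027)&(W[...,2]<.037)&(d>0)
q=W[m][:,:2].astype(np.float32)
n,l,s,ce=cv2.connectedComponentsWithStats(m.astype(np.uint8));k=1+np.argmax(s[1:,4]);q=W[l==k][:,:2].astype(np.float32)
print(s[k],cv2.minAreaRect(q),W[l==k][:,2].mean())
E
```

```text
[[ 0.982 -0.18  -0.064  0.515]
 [-0.191 -0.929 -0.318 -0.168]
 [-0.002  0.325 -0.946  0.564]
 [ 0.     0.     0.     1.   ]] 306.71816722970317 2.0917
[ 307   99   46  112 2791] ((0.5130491256713867, -0.2794036269187927), (0.19708071649074554, 0.07595207542181015), 79.01421356201172) 0.033349388428923814
```

View pics/rack.png

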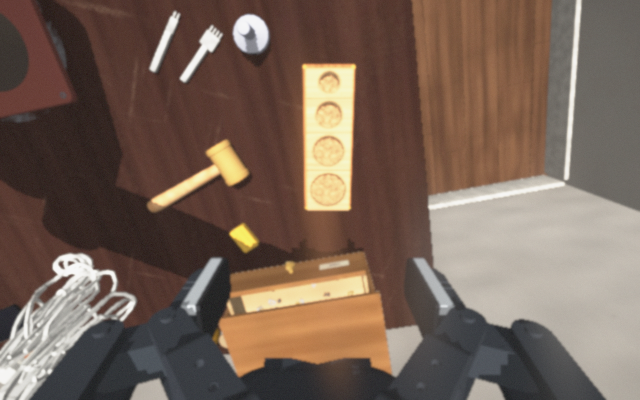

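Wrist view: the rack spans (303,65) to (353,210), with pockets at (329,82), (328,115), (328,151) and (328,189). Punch 54 is at (251,34). The camera looks forward towards the fingers, so I'll shift and take a closer shot.

```bash
cat > fit.py <<'E'
from h import *
from scipy.optimize import least_squares
OFF=np.array([-97.5,-47.5,12.5,82.5])/1e3
def rack(tag,c):
    p=cv2.imread(f"pics/{tag}.png");d=np.load(f"pics/{tag}.npy");W=cloud("wrist",d,c)
    hsv=cv2.cvtColor(p,cv2.COLOR_BGR2HSV)
    m=(np.abs(W[...,2]-.033)<.006)&(d>0)
    n,l,s,ce=cv2.connectedComponentsWithStats(cv2.morphologyEx(m.astype(np.uint8),cv2.MORPH_CLOSE,np.ones((5,5))))
    k=1+np.argmax(s[1:,4]);cnt=cv2.findContours((l==k).astype(np.uint8),0,1)[0][0][:,0]
    q=np.array([pix2w("wrist",u,v,z=.032,c=c)[:2] for u,v in cnt],np.float32)
    r=cv2.minAreaRect(q);print("bbox",s[k],"rect",r,"z",W[l==k][:,2].mean())
    return r
E
python3 - <<'E'
from fit import *
movep([.535,-.155,.32],D(1.379));p,d,W,c=snap("rack2")
rack("rack2",c); import pickle;pickle.dump(c,open("pics/rack2.pkl","wb"))
cv2.imwrite("pics/rack2z.png",cv2.resize(cv2.imread("pics/rack2.png")[40:340,170:490],(800,750))[:600])
for n,(x,y) in {"p54":(.431,-.063),"p24":(.612,0)}.items():
    movep([x,y+.09,.28],D(1.571));p,d,W,c=snap(n)
    m=(W[...,2]>.012)&(W[...,2]<.1)&(np.hypot(W[...,0]-x,W[...,1]-y)<.05)
    v,u=np.nonzero(m);h=m&(W[...,2]>.055);v2,u2=np.nonzero(h)
    w=W[m];s=W[h]
    print(n,"bbox",u.min(),u.max(),v.min(),v.max(),"shank",s.mean(0).round(4),np.ptp(s,axis=0).round(4),s[:,2].max(),"low ext",w.min(0).round(4),w.max(0).round(4))
    pickle.dump(c,open(f"pics/{n}.pkl","wb"))
print(observe()["time_s"])
a,b=[cv2.imread(f"pics/{n}.png")[:300] for n in("p54","p24")]
cv2.imwrite("pics/pp.png",cv2.resize(np.vstack([a,b]),(640,600)))
E
```

```text
bbox [ 292  139   54  149 4745] rect ((0.5176956653594971, -0.25588423013687134), (0.24436666071414948, 0.07628454267978668), 79.05662536621094) z 0.03483034552873101
p54 bbox 298 335 202 245 shank [ 0.4293 -0.0605  0.074 ] [0.0184 0.0182 0.026 ] 0.08113727247955654 low ext [ 0.4032 -0.0878  0.012 ] [ 0.456  -0.0353  0.0811]
p24 bbox 309 325 210 239 shank [0.6112 0.0031 0.0655] [0.0184 0.0174 0.0144] 0.06970085399703058 low ext [ 0.5993 -0.0072  0.0122] [0.6224 0.0126 0.0697]
5.4167
```

View pics/rack2z.png

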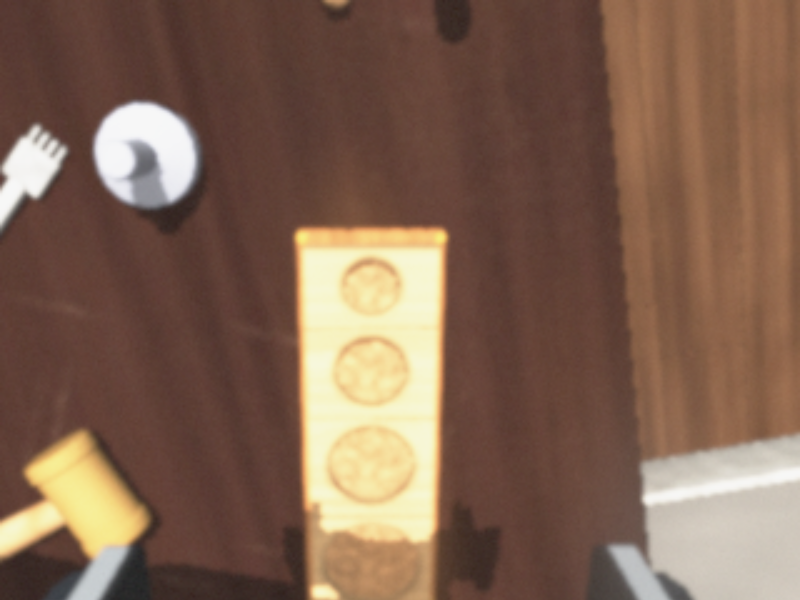

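View pics/pp.png

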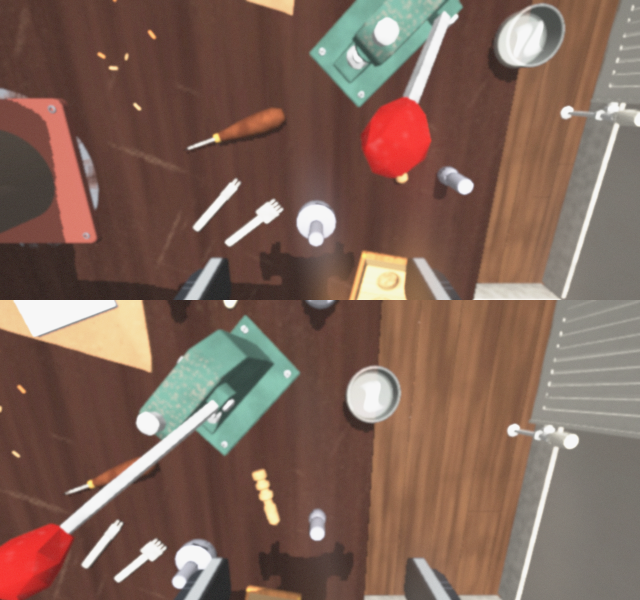

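```bash
python3 - <<'E'
from fit import *;import pickle
c=pickle.load(open("pics/rack2.pkl","rb"))
P=np.array([pix2w("wrist",170+x/2.5-.3,40+y/2.5-.3,z=.032,c=c)[:2] for x,y in[(371,287),(371,371),(371,464),(373,562)]])
print(P.round(4))
a=np.radians(79.05);ax=-np.array([np.cos(a),np.sin(a)])
for ce in([.5177,-.2559],[.5198,-.2547]):print((np.array(ce)+OFF[:,None]*ax).round(4))
cd=(P-OFF[:,None]*ax);print("centre by pockets",cd.round(4))
for q in([.616,.2865,.035],[.616,.2865,.15],[.449,.2925,.035]):
    print(inverse_kinematics(q,D(np.arctan2(q[1],q[0])+1.571)))
E
```

```text
[[ 0.5362 -0.1574]
 [ 0.5266 -0.2067]
 [ 0.5152 -0.2657]
 [ 0.5032 -0.3339]]
[[ 0.5362 -0.1602]
 [ 0.5267 -0.2093]
 [ 0.5153 -0.2682]
 [ 0.502  -0.3369]]
[[ 0.5383 -0.159 ]
 [ 0.5288 -0.2081]
 [ 0.5174 -0.267 ]
 [ 0.5041 -0.3357]]
centre by pockets [[ 0.5177 -0.2532]
 [ 0.5176 -0.2533]
 [ 0.5175 -0.2534]
 [ 0.5189 -0.2529]]
[ 3.19381985e-01  5.37750094e-01  1.50507975e+00 -4.44089210e-16
  1.09876281e+00 -1.16159444e-01]
[ 0.31938198  0.41006018  1.4465209   0.          1.28501157 -0.11615944]
[ 4.30183923e-01  2.42602446e-01  1.90299615e+00 -4.44089210e-16
  9.95994057e-01 -1.47411986e-01]
```

```bash
cat >> h.py <<'E'
AX=-np.array([np.cos(np.radians(79.05)),np.sin(np.radians(79.05))])
C=np.array([.518,-.2538]);Y=1.379
O={24:-.0975,34:-.0475,44:.0125,54:.0825};H={24:.027,34:.032,44:.035,54:.038}
def st(t=""):
    o=observe();print(t,"t",round(o["time_s"],1),"tcp",np.round(o["eef_pos"],4),"open",round(o["opening"],4),"gf",np.round(o["grasp_force"],1),"F",np.round(o["ft_force"],1))
def pick(k,x,y,yaw,up):
    gripper_to(.06);move_l([x,y,.13],.25)
    print("hit",move_l([x,y,H[k]],.08,max_force=10));gripper_to(.0,40);st("grip")
    move_l([x,y,H[k]+.02],.05);st("lift");move_l([x,y,up],.2)
def place(k):
    x,y=C+O[k]*AX;h=.017+H[k]
    move_l([x,y,h+.04],.2,rotation=D(Y))
    print("touch",move_l([x,y,h-.002],.03,max_force=5));st("down")
    gripper_to(.045);hold(.2);move_l([x,y,.2],.2);st("up")
E
python3 - <<'E'
from h import *
movep([.611,.0025,.2],D(Y))
pick(24,.611,.0025,Y,.16)
x,y=C+O[24]*AX;move_l([x,y,.16],.2)
p,d,W,c=snap("h24")
st()
E
```

```text
hit False
grip t 8.6 tcp [0.6112 0.0025 0.0274] open 0.0181 gf 39.0 F [-0.4 -0.8  2.3]
lift t 9.2 tcp [0.6112 0.0025 0.0474] open 0.0188 gf 39.0 F [ 0.  -0.5 -1.2]
 t 11.3 tcp [ 0.5367 -0.1575  0.16  ] open 0.0183 gf 39.1 F [ 0.  -0.5 -1. ]
```

View pics/h24.png

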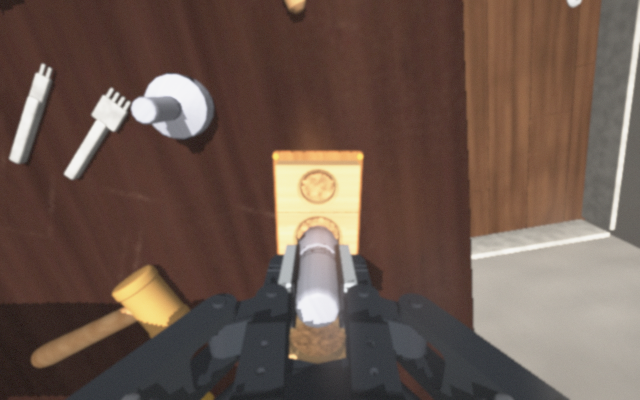

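The punch is held between the pads, with its top near (320,305). Pocket 24's rim is centred near (319,187). I'll check its position, then place.

```bash
python3 - <<'E'
from h import *
print(pix2w("wrist",319,186.5,z=.032),C+O[24]*AX, "top",pix2w("wrist",320,305,z=.16-.027+.066))
place(24)
x,y=.4296,-.0613
move_l([x,y,.2],.25);p,d,W,c=snap("p54b")
pick(54,x,y,Y,.2)
q=C+O[54]*AX;move_l([*q,.2],.2);place(54)
q=C+[0,.13];move_l([*q,.28],.3);snap("chk1")
E
```

```text
[ 0.53789078 -0.15700649  0.032     ] [ 0.53652035 -0.15807515] top [ 0.53754567 -0.1571116   0.199     ]
touch True
down t 13.0 tcp [ 0.5364 -0.158   0.0444] open 0.0183 gf 39.7 F [-0.2 -0.4  4. ]
up t 14.5 tcp [ 0.5357 -0.1577  0.1985] open 0.0451 gf 0.0 F [-0.2 -0.6 -0.6]
hit False
grip t 18.1 tcp [ 0.43   -0.0614  0.0384] open 0.0185 gf 39.5 F [-1.  -0.1  2.7]
lift t 18.6 tcp [ 0.4297 -0.0613  0.0582] open 0.0184 gf 39.1 F [-0.5 -0.1 -3.8]
touch True
down t 22.9 tcp [ 0.5022 -0.3347  0.0554] open 0.0186 gf 40.2 F [-0.1  0.3  6.1]
up t 24.4 tcp [ 0.5016 -0.3342  0.1985] open 0.0452 gf 0.0 F [ 0.9 -0.6 -0.7]
```

View pics/chk1.png

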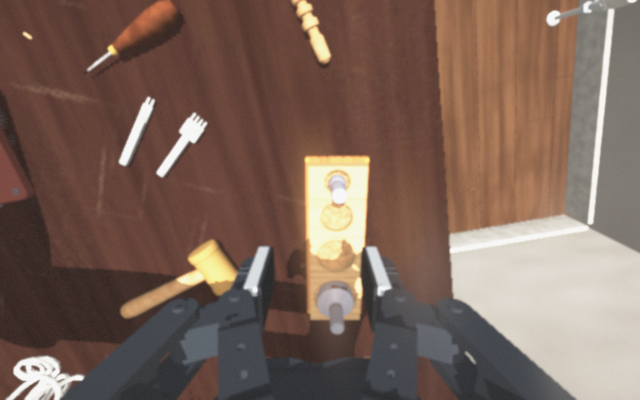

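Punches 24 (at 338,190) and 54 (at 336,305) stand upright in their pockets. Next I go high over the press to look at the left pair.

```bash
python3 - <<'E'
from h import *;import pickle
o=observe()["eef_pos"];move_l([o[0],o[1],.46],.3)
movep([.449,.385,.46],D(1.571))
for n,(x,y) in {"p34":(.449,.291),"p44":(.615,.286)}.items():
    movep([x,y+.09,.28],D(1.571));p,d,W,c=snap(n)
    m=(W[...,2]>.012)&(W[...,2]<.1)&(np.hypot(W[...,0]-x,W[...,1]-y)<.038)
    v,u=np.nonzero(m);h=m&(W[...,2]>.055)
    w=W[m];s=W[h]
    print(n,"bbox",u.min(),u.max(),v.min(),v.max(),"shank",s.mean(0).round(4),np.ptp(s,axis=0).round(4),s[:,2].max(),"ext",w.min(0).round(4),w.max(0).round(4))
st()
a,b=[cv2.imread(f"pics/{n}.png")[:300] for n in("p34","p44")]
cv2.imwrite("pics/pp2.png",np.vstack([a,b]))
E
```

```text
p34 bbox 304 327 206 240 shank [0.4472 0.2969 0.0686] [0.0182 0.0185 0.0185] 0.07371626207030801 ext [0.4307 0.2813 0.012 ] [0.4637 0.3113 0.0737]
p44 bbox 302 334 203 242 shank [0.6149 0.2918 0.0715] [0.0184 0.0188 0.0225] 0.07799513082328896 ext [0.592  0.2705 0.0122] [0.6376 0.3105 0.078 ]
 t 30.4 tcp [0.6143 0.3766 0.2808] open 0.0451 gf 0.0 F [-0.4 -0.5 -1. ]
```

View pics/pp2.png

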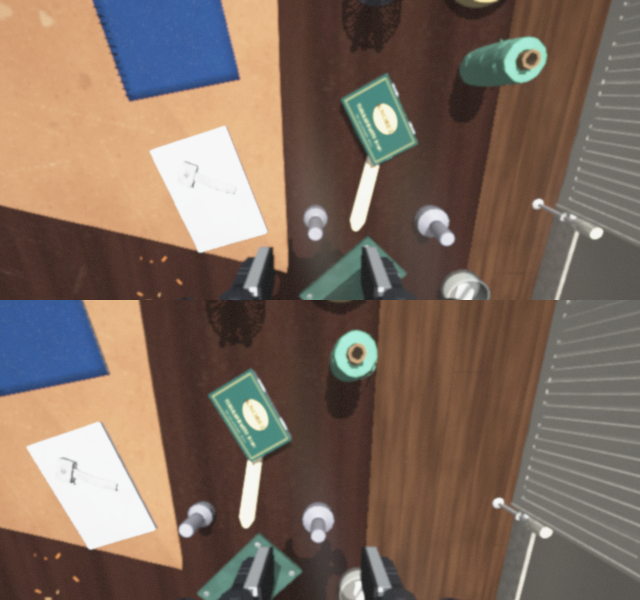

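Punch 34 is at (316,220) in the upper picture and punch 44 at (318,522) minus the 300 px offset in the lower one. The press is behind them, so I'll check clearance.

```bash
python3 - <<'E'
from h import *
W=cloud("top",np.load("pics/top0.npy"));w=W[175:250,205:300].reshape(-1,3)
for n,(x,y) in {"34":(.4472,.2962),"44":(.6148,.2907)}.items():
    r=np.hypot(w[:,0]-x,w[:,1]-y)
    for z0 in(.01,.1,.2):
        k=(w[:,2]>z0)&(r>.045);i=np.argmin(np.where(k,r,9));print(n,z0,w[i].round(3),r[i].round(3))
E
```

```text
34 0.01 [0.402 0.3   0.013] 0.045
34 0.1 [0.504 0.201 0.147] 0.111
34 0.2 [0.509 0.145 0.204] 0.163
44 0.01 [0.543 0.243 0.01 ] 0.086
44 0.1 [0.548 0.209 0.136] 0.106
44 0.2 [0.514 0.143 0.2  ] 0.179
```

```bash
python3 - <<'E'
from h import *
def job(k,x,y):
    pick(k,x,y,1.571,.44)
    st("high");q=C+O[k]*AX
    movep([.57,-.05,.44],D(Y));movep([*q,.25],D(Y));st("over");place(k)
move_l([.6148,.2907,.22],.2)
job(44,.6148,.2907)
q=C+O[44]*AX;move_l([*q,.45],.3);movep([.4472,.2962,.45],D(1.571))
job(34,.4472,.2962)
q=C+[0,.13];move_l([*q,.28],.3);p,d,W,c=snap("chk2")
cv2.imwrite("pics/chk2z.png",cv2.resize(cv2.imread("pics/chk2.png")[130:350,240:440],(600,600)*1 if 0 else (545,600)))
k=(W[...,2]>.075)&(W[...,2]<.1)&(np.abs(W[...,0]-.52)<.06)
n,l,s,ce=cv2.connectedComponentsWithStats(k.astype(np.uint8))
for i in range(1,n):
    if s[i,4]>15: w=W[l==i];t=w[w[:,2]>w[:,2].max()-.006];print(t.mean(0).round(4),w[:,2].max().round(4))
print((C+np.array(list(O.values()))[:,None]*AX).round(4));st()
E
```

```text
hit False
grip t 33.7 tcp [0.6151 0.2908 0.0355] open 0.0186 gf 39.2 F [ 1.2 -0.6  1.7]
lift t 34.2 tcp [0.6149 0.2908 0.0553] open 0.0185 gf 39.1 F [-0.3 -0.1 -2.3]
high t 36.3 tcp [0.6146 0.2906 0.4386] open 0.0186 gf 39.1 F [ 1.2  0.  -1.7]
over t 38.7 tcp [ 0.5169 -0.2655  0.2515] open 0.0187 gf 39.1 F [ 0.2  1.1 -2.7]
touch True
down t 40.9 tcp [ 0.5155 -0.266   0.0524] open 0.0186 gf 39.9 F [-0.3 -0.2  4.9]
up t 42.3 tcp [ 0.5149 -0.2656  0.1985] open 0.0446 gf 0.0 F [ 0.1  0.4 -0.8]
hit False
grip t 48.9 tcp [0.4476 0.2964 0.0324] open 0.0182 gf 39.3 F [-0.2 -0.   3. ]
lift t 49.5 tcp [0.4473 0.2963 0.0523] open 0.0182 gf 39.0 F [-1.   0.  -2.5]
high t 51.6 tcp [0.4469 0.2961 0.4388] open 0.0184 gf 39.1 F [ 0.2  0.2 -2.8]
over t 53.9 tcp [ 0.5283 -0.2067  0.2518] open 0.0185 gf 39.1 F [-0.7 -0.4 -0.6]
touch True
down t 56.1 tcp [ 0.5268 -0.2071  0.0494] open 0.0187 gf 39.8 F [0.4 0.7 5.5]
up t 57.6 tcp [ 0.5262 -0.2067  0.1985] open 0.0446 gf 0.0 F [ 0.3 -0.1 -0. ]
[ 0.5358 -0.1589  0.084 ] 0.0863
[ 0.5262 -0.2077  0.0881] 0.0903
[ 0.5149 -0.2665  0.0919] 0.0939
[ 0.5016 -0.3357  0.096 ] 0.0986
[[ 0.5365 -0.1581]
 [ 0.527  -0.2072]
 [ 0.5156 -0.2661]
 [ 0.5023 -0.3348]]
 t 58.5 tcp [ 0.5176 -0.1243  0.2788] open 0.0449 gf 0.0 F [ 0.3  0.2 -0.8]
```

View pics/chk2z.png

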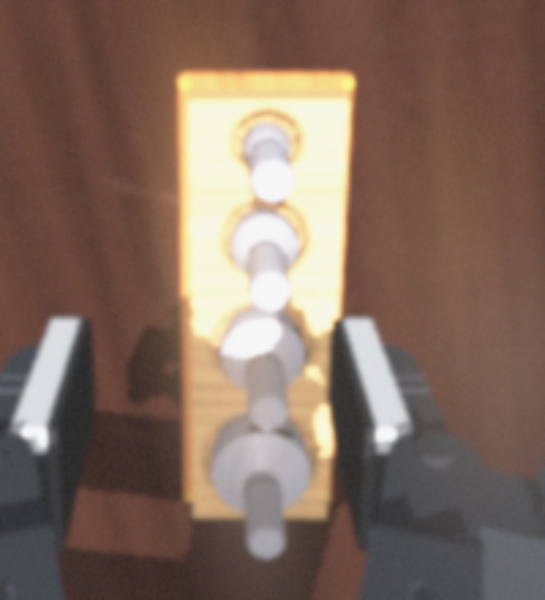

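All four punches stand upright in their own pockets. Their tops step up about 4 mm each, as they should, and the gripper is clear.

```bash
python3 -c "
from plant import *
hold(.5);print(job_done())"
```

```text
the job is handed in; nothing more can be done
None
```

All four punches are in their matching pockets in size order, upright and released, none fell on the way, and the job was handed in at about 59 s; the judge returned no verdict, so this rests on my last camera check.

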